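# Hang the grease pail and slide the drip pan under the porch shelf

## Robot

A 6-joint arm with a two-finger parallel gripper is mounted at the origin on the work surface. World frame = base frame: x ahead of the robot, y to its left, z up, the work surface at z = 0. Lengths are in m, angles in rad, forces in N, time in s.
With the tool pointing down it reaches from about 0.35 to 0.975 m from the base axis. Payload 4.9 kg.
Tool frame: the origin (TCP) lies on the centre line of the jaws, within the pads' length; the fingertips stand 14 mm ahead of it and the grasp point (between the pads) lies 5 mm behind it; z points along the fingers, y is the line along which they close (so a half turn about z gives the same grasp; the last joint's range is limited). The gripper opens to 85 mm and grips with 20 to 120 N. Pads are 22 mm wide; open, the fingers measure 114 mm over their backs; the gripper's body (76 mm by 85 mm) begins 54 mm behind the grasp point. The pads swing forward as they close: fully open they stand 13 mm farther back than shut.
Start: joints at [-1.408, 0.053, 1.613, -0, 1.476, -0.119], TCP at [0.174, -0.6, 0.245] pointing down, gripper open.
Joint ranges: [-3.01, 3.01], [-1.01, 2.22], [0.06, 2.58], [-1.02, 4.17], [0.09, 2.62], [-3.14, 3.14]. Speed limits (rad/s): [2.57, 2.57, 3.14, 3.14, 3.14, 3.14].

## Interface

Orientations are given as a unit quaternion [w, x, y, z].
In Python, from plant import * gives the robot as it stands.
- The arm moves only by the tool send_rows, never from a script. Its argument "steps" is a list of rows, each an object with "translation": the shift along the tool's x, y, z in cm, a list of three; "delta_rot": the turn, a rotation vector about the tool's x, y, z in rad, a list of three; "jaw": the finger opening in cm, from 0 to 8.54. In form: [{"translation": [dx, dy, dz], "delta_rot": [rx, ry, rz], "jaw": jaw}, ...]. A call has exactly 8 rows; each row is the pose to reach, as a shift and turn from the pose commanded when the call began, along the tool's axes at that moment; what a row does not reach only later rows make up. A row lasts 1/10 s, in which the tool goes at most 50 mm and 8.59 degrees, less where a joint would pass 70% of its speed; a pose out of reach is approached as far as the arm can. A call with a gripper value outside its range is refused whole. The fingers move at their own pace and stop on an object; the grip force is fixed at half the most. Time passes only in rows, so rows that repeat a pose let the fingers close, or fill a call up. It gives the time, the measured TCP pose, the force, the opening and the grip force at its end, in the units of the state.
- state(): the state, without advancing time (a new reading comes with each control period).
- grab_frame(name): name is "scene" or "top" or "wrist"; returns a dict with "pixels" (420x560x3 uint8, blue, green, red), "range_z" (420x560 float32, m along the optical axis (not along the pixel's ray), 0 where there is no reading), "fx", "fy", "cx", "cy" (pixels), "rvec" (rotation vector, rad) and "tvec" (3), from world to camera coordinates, as OpenCV has them. Camera axes: x right, y down, z forward; pixel columns grow to the right and rows downward; lengths in m; the calibration is good to about 2 mm. A picture is of the moment at which its call begins.
- job_done(): hands the job in; it is judged then, once.
The state is a dict: "time": time; "joint_pos": joint angles; "joint_vel": joint speeds; "joint_efforts": joint torques, N m; "tool_pos": TCP position; "tool_rot": TCP orientation; "contact_force": force on the tool from outside, world axes, zero at the start; "ft_torque": the same for the moment, N m; "gripper_width": opening from 0.0 (shut) to 1.0 (fully open); "grasp_force": force on a finger pad.
Only numpy, scipy, OpenCV 4.12 (cv2) and the standard library are available. Lean on these libraries where they do the work, as an engineer would, in place of code of your own. Each camera call takes 0.05 s, during which the arm holds its last target. There are 200 camera calls.

## Task

The small grease pail is standing in the drip pan. Hang the pail by its swing handle from both prongs of the double hook on the grey shelf, and slide the empty pan in under the shelf's bottom boards, square in its bay and right home, with its front rim level with the boards' front edge and its handle left sticking out. Leave everything else as it stands.

Things in the scene. Friction and masses are not known exactly. Their poses are not given: they have to be found in the camera images.
- shelf: Fixed low shelf of grey planks, 390 x 150 mm. Origin: on the bench below the middle of the boards' front edge at the low bay; x points into the bay, away from the robot, y left, z up. Bottom boards: z 50 to 70 mm, front edge at x = 0, y -130 to 260. Upper board, pots at its left end: only x 95 to 150, up to z 210. Upright plank with the hook: x -20 to 0, y 165 to 255, z up to 235.
- bay_mouth (a point): Middle of the lower front edge of the bottom boards, 50 mm above the bench; axes as the shelf's. The low bay below them is 220 mm wide (110 mm to each side of this point) between two sleepers, and closed by a batten 114 mm behind the front edge.
- hook_seat (a point): Midway between the two prongs of the steel double hook, level with their upper sides (212 mm above the bench); in the shelf frame (-90, 210, 212) mm; axes as the shelf's. The prongs are round 8 mm bars at y -34 and +34 mm, running level from the upright plank (70 mm behind) to 22 mm in front of (-x of) this point, then turned up to tips 32 mm in front of and 20 mm above it.
- pan_home (a point): Point on the bench, 55 mm inside the middle of the low bay's mouth; axes as the shelf's. The pan is fully home when its origin is here: front rim level with the boards' front edge. The batten stops the pan 4 mm deeper.
- pan: Rectangular sheet-steel drip pan, 0.55 kg, 110 mm (x) by 184 mm (y) over its rolled rim, 40 mm high, floor and walls 3 mm. Origin: centre of its underside, z up. A wire handle stands out from its front (-x) side. It slides on the bench.
- pan_handle (a point): Middle of the pan's handle: a round steel bar 8 mm thick and 84 mm long, parallel to the pan's y axis, 36 mm above the pan's underside, 113 mm in front of the pan's centre and 58 mm in front of its rim; in the pan frame (-113, 0, 36) mm; axes as the pan's.
- pail: Small galvanised open pail, about 0.36 kg with its bail, 85 mm high, 72 mm across at the bottom, 106 mm at the rim, standing on the floor of the pan. Origin: centre of its underside, z up. The ears of the bail are at y = +-58 mm, 78 mm above the underside.
- bail_hinge (a point): Point in the pail on the hinge line of the bail, midway between the ears, 78 mm above the pail's underside; the hinge line is the pail's y axis direction.
- bail (a joint): Angle of the bail (swing handle) about the hinge line: 0 lying flat to the pail's -x side (it rests there), pi/2 upright, pi lying flat to the other side. It swings freely and falls when let go.
- bail_mid (a point): Middle of the bail's straight top bar, 90 mm from the hinge line. The bar is parallel to the pail's y axis, 6 mm thick and 100 mm long; its middle 38 mm carries a free-turning wooden roller 16 mm thick, by which it is gripped. Lying flat, the roller's near side is 29 mm clear of the pail's rim.
- jar: Empty amber glass jar, 66 mm across and 85 mm high, standing on the bottom boards right of the middle of the bay. Origin: centre of its underside. To be left alone.
- flowerpot: Small terracotta pot, 70 mm across and 65 mm high, standing on the bottom boards left of the middle of the bay. Origin: centre of its underside. To be left alone.
- plate: White melamine plate, 190 mm across and 18 mm high, on the bench left of the work. Origin: centre of its underside. To be left alone.
- spatula: Bamboo spatula, 280 mm long, lying on the bench right of the work. To be left alone.
- brush: Wooden brush, 200 mm long, lying on the bench near the robot on the left. To be left alone.
- tin: Closed steel tin, 80 mm across and 110 mm high, on the bench behind the plate. Origin: centre of its underside. To be left alone.
- gas: White gas bottle, 90 mm across and 200 mm high, on the bench right of the shelf. Origin: centre of its underside. To be left alone.
Not all that is in view belongs to the job. What is shaped like the pail but green or yellow is not meant.

How it is judged:
At the end, for the whole second after the job is handed in: Pail hangs by its bail bar on both prongs (bar within 25 mm of their middle sideways, 15 mm of their height), upright to 0.3 rad, over 30 mm up, clear of the pan, still. Pan flat on the bench in the bay: front rim level with the boards' edge to 10 mm, square to 0.1 rad, 25 mm sideways (x of bail_mid in the frame of hook_seat between -0.035 and 0.065 m and y of bail_mid in the frame of hook_seat between -0.025 and 0.025 m and z of bail_mid in the frame of hook_seat between -0.006 and 0.015 m and angle between pail's own z axis and vertical below 0.3 rad and height (world z) of pail above 0.03 m and contact force between pail and pan below 0.05 N and linear speed of pail below 0.08 m/s and x of pan in the frame of pan_home between -0.01 and 0.01 m and y of pan in the frame of pan_home between -0.025 and 0.025 m and angle between the x axis of pan and the x axis of pan_home, either way round below 0.1 rad and height (world z) of pan below 0.005 m and angle between pan's own z axis and vertical below 0.05 rad and linear speed of pan below 0.02 m/s); the robot touches nothing.
It fails at once if the jar or the flowerpot on the shelf is shifted by more than 30 mm or tipped (distance of any of jar, flowerpot from where it was at the start of the episode above 0.03 m or angle between any of jar, flowerpot's own z axis and vertical above 0.3 rad).
It fails at once if the plate, spatula, brush, tin or gas bottle is shifted by more than 40 mm (distance of any of plate, spatula, brush, tin, gas from where it was at the start of the episode above 0.04 m).
It also fails if it takes over 61 s, if anything falls off the work surface, if the arm or the gripper's body presses on something with over 40 N, if the wrist force passes 120 N, or if a joint passes its speed limit or range.

## Working session

There is one attempt and no reset: what is moved stays moved. The work goes in short steps, Python scripts to look and compute and a tool call to move; the robot and the scene stay as the last step left them, time stands still between calls to the robot, and variables do not carry over. Pictures are saved under pics/ and viewed, at most 12 in all, crops included, and the job is handed in when it is done.

Besides the shell and the picture viewer there is one more tool, called after "Emit:" as name(argument=value, ...) on one line, values as JSON. send_rows: Moves the arm, as the interface text tells. Its arguments: {"type":"object","properties":{"steps":{"type":"array","items":{"type":"object","properties":{"translation":{"type":"array","items":{"type":"number"}},"delta_rot":{"type":"array","items":{"type":"number"}},"jaw":{"type":"number"}}}}},"required":["steps"]}

```bash
mkdir -p pics; ls; cat > h.py <<'E'
from plant import *
import numpy as np, cv2
from scipy.spatial.transform import Rotation as R
def cam(f):
    M=cv2.Rodrigues(np.array(f["rvec"],float))[0]; return M,np.array(f["tvec"],float).ravel()
def cloud(f):
    M,t=cam(f); z=f["range_z"]; v,u=np.mgrid[:z.shape[0],:z.shape[1]]
    P=np.stack([(u-f["cx"])/f["fx"]*z,(v-f["cy"])/f["fy"]*z,z],-1)
    W=(P-t)@M; W[z==0]=np.nan; return W
def proj(f,p):
    M,t=cam(f); c=np.atleast_2d(p)@M.T+t
    return np.c_[c[:,0]/c[:,2]*f["fx"]+f["cx"],c[:,1]/c[:,2]*f["fy"]+f["cy"]]
def ray(f,u,v,z):
    M,t=cam(f); o=-M.T@t; d=M.T@np.array([(u-f["cx"])/f["fx"],(v-f["cy"])/f["fy"],1]); return o+d*(z-o[2])/d[2]
E
python3 - <<'E'
from h import *
import pickle
for n in("scene","top"):
    f=grab_frame(n); cv2.imwrite(f"pics/{n}0.png",f["pixels"]); pickle.dump(f,open(n+"0.pkl","wb"))
    M,t=cam(f); print(n,-M.T@t,M[2],f["fx"])
print(state())
E
```

```text
pics
scene [ 1.17271387 -0.42998248  0.94683623] [-0.63022761  0.26229256 -0.73076383] 403.8374324535479
top [ 0.25227133 -0.11835535  1.8632677 ] [ 0.11823642 -0.0035176  -0.99297924] 535.3331407897697
{'time': 0.1, 'joint_pos': array([-1.40801731e+00,  5.32669754e-02,  1.61418048e+00,  2.55422041e-05,
        1.47604990e+00, -1.18982362e-01]), 'joint_vel': array([ 0.00040867, -0.00191685, -0.00296046,  0.0011915 , -0.00107352,
       -0.00096812]), 'joint_efforts': array([-1.50898554e-04, -3.94906211e+01, -3.71364284e+01, -2.01501416e-04,
        3.92839414e-03, -8.85231941e-06]), 'tool_pos': array([ 0.17370612, -0.59979285,  0.24418655]), 'tool_rot': array([-9.52402768e-04,  9.90092440e-01,  1.40413863e-01, -8.14364877e-06]), 'contact_force': array([-0.33085999,  0.74638481, -0.67751777]), 'ft_torque': array([ 0.02220375, -0.00964903,  0.01509792]), 'grasp_force': 0.0, 'gripper_width': 0.997028199182099}
```

View pics/scene0.png

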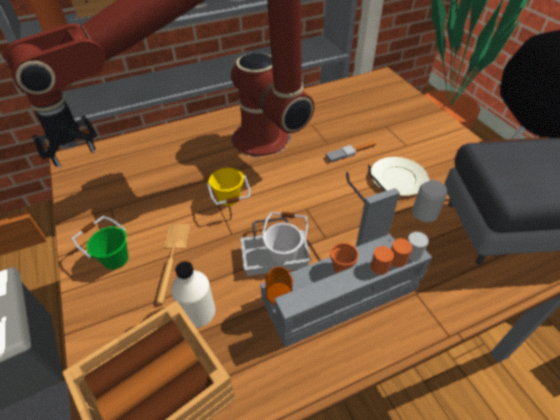

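View pics/top0.png

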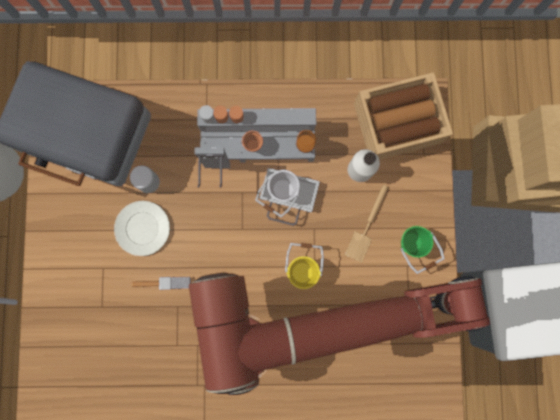

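The scene view shows the silver pail in the pan at about (285,240), with the hook plank at (378,215). In the top view the pail is at (284,187), the pan at about (290,193) and turned slightly, and the prongs at about (200–222,170). Next I'll crop the top view and measure.

```bash
python3 - <<'E'
from h import *
import pickle
f=pickle.load(open("top0.pkl","rb")); W=cloud(f)
c=f["pixels"][90:235,180:340]; cv2.imwrite("pics/topc.png",cv2.resize(c,None,fx=4,fy=4,interpolation=cv2.INTER_CUBIC))
b=np.zeros(W.shape[:2],bool); b[95:235,180:340]=1
def pts(lo,hi): return W[b&(W[...,2]>lo)&(W[...,2]<hi)]
P=pts(-.02,.02);print("bench",np.median(P[:,2]))
m=(b&(W[...,2]>.06)&(W[...,2]<.08)).astype(np.uint8)
n,l,s,cc=cv2.connectedComponentsWithStats(m)
for i in range(1,n):
    if s[i,4]>40:
        Q=W[l==i]; r=cv2.minAreaRect((Q[:,:2]*1000).astype(np.float32)); print("z60-80",s[i],np.median(Q[:,2]),r,cv2.boxPoints(r).round().tolist())
m=(b&(W[...,2]>.195)&(W[...,2]<.26)).astype(np.uint8)
n,l,s,cc=cv2.connectedComponentsWithStats(m)
for i in range(1,n):
    if s[i,4]>8:
        Q=W[l==i]; r=cv2.minAreaRect((Q[:,:2]*1000).astype(np.float32)); print("hook",s[i],np.percentile(Q[:,2],[5,50,95]),cv2.boxPoints(r).round().tolist())
for u,v in((284,187),(263,203),(257,194),(318,177),(312,209)): print(u,v,W[v,u])
g=pickle.load(open("scene0.pkl","rb"));
c=g["pixels"][150:350,200:440]; cv2.imwrite("pics/scenec.png",cv2.resize(c,None,fx=3,fy=3,interpolation=cv2.INTER_CUBIC))
E
```

```text
bench 0.0009752279270577831
z60-80 [ 200  125  114   34 2558] 0.07031104416364656 ((698.5535888671875, -59.38029479980469), (115.93770599365234, 387.544677734375), 0.14532117545604706) [[640.0, 134.0], [641.0, -253.0], [757.0, -253.0], [756.0, 135.0]]
z60-80 [299 134  14  10  82] 0.07519054360555774 ((706.0924072265625, -227.86483764648438), (34.95594787597656, 39.34111785888672), 15.673800468444824) [[684.0, -214.0], [695.0, -252.0], [728.0, -242.0], [718.0, -204.0]]
z60-80 [247 138  11  11  77] 0.07530026329223295 ((690.919677734375, -43.83313751220703), (34.618072509765625, 34.26139450073242), 74.32989501953125) [[670.0, -56.0], [703.0, -65.0], [712.0, -32.0], [679.0, -23.0]]
z60-80 [269 171  28  22  89] 0.07108368428155162 ((562.999755859375, -153.30747985839844), (94.30498504638672, 56.835693359375), 72.17558288574219) [[522.0, -189.0], [576.0, -207.0], [604.0, -117.0], [550.0, -100.0]]
hook [199 105  28  15 312] [0.19677523 0.20352826 0.20992775] [[740.0, 32.0], [788.0, 32.0], [789.0, 119.0], [741.0, 120.0]]
hook [229 105  14  14 141] [0.19712901 0.20173056 0.20687514] [[742.0, 22.0], [744.0, -19.0], [787.0, -17.0], [785.0, 24.0]]
hook [195 147  30  41 435] [0.20648086 0.22680406 0.23955934] [[516.0, 124.0], [520.0, 33.0], [646.0, 38.0], [642.0, 129.0]]
284 187 [ 0.55004281 -0.15375272  0.01005199]
263 203 [ 0.49572944 -0.07961709 -0.00237517]
257 194 [ 0.51621418 -0.06118963  0.07642355]
318 177 [ 0.5852643  -0.27381474  0.00652736]
312 209 [ 0.47291689 -0.25136741 -0.00073843]
```

View pics/topc.png

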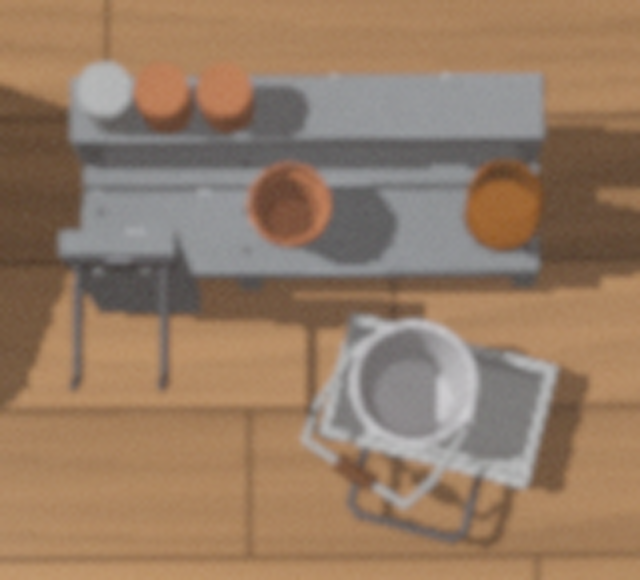

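View pics/scenec.png

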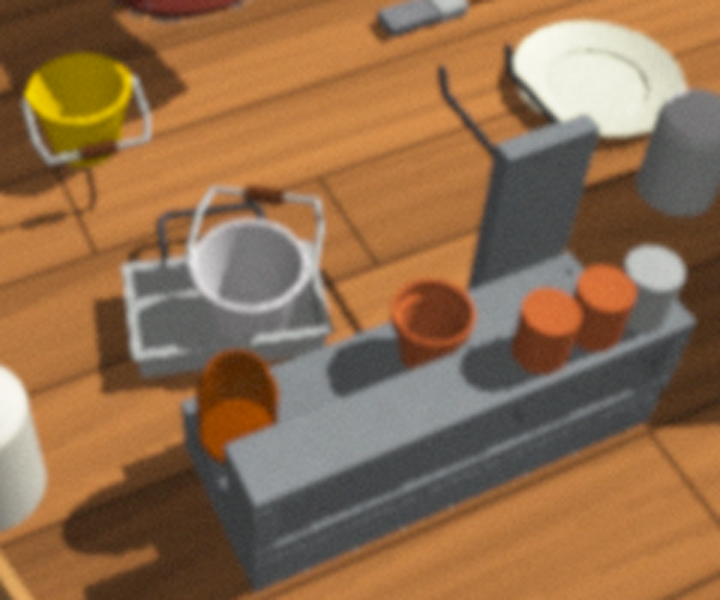

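The top crop shows the pail rim centred at about (418,380), the roller at (355,472), the pan rim corners at (352,316), (555,365), (527,487) and (325,432), and the prong tips at (75,385) and (163,388). The bail lies over the pan's front-left corner. Next I'll turn these into metric positions, cross-checked from the scene crop (roller (263,194), rim centre (250,258)).

```bash
python3 - <<'E'
from h import *
import pickle
f=pickle.load(open("top0.pkl","rb")); g=pickle.load(open("scene0.pkl","rb"));W=cloud(f);Wg=cloud(g)
T=lambda u,v,z: ray(f,180+(u-1.5)/4,90+(v-1.5)/4,z)
S=lambda u,v,z: ray(g,200+(u-1)/3,150+(v-1)/3,z)
print("tips",T(75,385,.230),T(163,388,.230),"S",S(442,70,.232),S(508,48,.232))
print("prong mid",T(78,330,.212),T(166,330,.212))
# silver pail rim from top: bright low-sat pixels in the depth cluster near rim height
print("rim",T(418,380,.085),S(250,258,.085))
# roller: brown mask near expected
for n,fr,(x0,y0,x1,y1) in(("top",f,(262,200,276,214)),("scene",g,(275,205,300,222))):
    hsv=cv2.cvtColor(fr["pixels"][y0:y1,x0:x1],cv2.COLOR_BGR2HSV)
    m=((hsv[...,0]<14)&(hsv[...,1]>110)&(hsv[...,2]<135)); v,u=np.nonzero(m)
    if len(u): print(n,"roller",len(u),u.mean()+x0,v.mean()+y0,ray(fr,u.mean()+x0,v.mean()+y0,.083))
print("roller hand",T(355,472,.083),S(263,194,.083))
b=[T(304,440,.081),T(405,503,.081)];print("bar ends",b, (b[0]+b[1])/2, S(214,190,.081),S(322,202,.081))
c=[T(*p,.04) for p in((352,316),(555,365),(527,487),(325,432))]
print("pan",np.array(c).round(3),np.mean(c,0)); r=cv2.minAreaRect(np.array(c)[:,:2].astype(np.float32)*1000);print(r)
h=[T(352,512,.036),T(463,540,.036)];print("handle ends",h)
for u,v in((290,245),(320,248),(304,272)): print("yellow",ray(f,u,v,.085))
E
```

```text
tips [0.52031876 0.11475597 0.23      ] [0.51743539 0.04684876 0.23      ] S [0.52629565 0.0442841  0.232     ] [0.52581784 0.11179985 0.232     ]
prong mid [0.56683538 0.11536002 0.212     ] [0.56629279 0.04650156 0.212     ]
rim [ 0.54608097 -0.1528236   0.085     ] [ 0.53947948 -0.1459465   0.085     ]
top roller 34 268.44117647058823 207.61764705882354 [ 0.4688437  -0.09952973  0.083     ]
scene roller 76 286.55263157894734 215.69736842105263 [ 0.47563709 -0.10573243  0.083     ]
roller hand [ 0.46882068 -0.09930789  0.083     ] [ 0.47181577 -0.10149764  0.083     ]
bar ends [array([ 0.4964814 , -0.05663766,  0.081     ]), array([ 0.44258903, -0.14095992,  0.081     ])] [ 0.46953521 -0.09879879  0.081     ] [ 0.44582106 -0.14141742  0.081     ] [ 0.50290174 -0.05401529  0.081     ]
pan [[ 0.61  -0.097  0.04 ]
 [ 0.566 -0.272  0.04 ]
 [ 0.46  -0.246  0.04 ]
 [ 0.509 -0.073  0.04 ]] [ 0.53613128 -0.17217653  0.04      ]
((534.9732666015625, -171.67245483398438), (181.3480987548828, 108.88944244384766), 75.77173614501953)
handle ends [array([ 0.43999996, -0.09600107,  0.036     ]), array([ 0.41512692, -0.1909035 ,  0.036     ])]
yellow [ 0.34304701 -0.17025941  0.085     ]
yellow [ 0.33228647 -0.26966327  0.085     ]
yellow [ 0.25367259 -0.21543263  0.085     ]
```

```bash
cat >> h.py <<'E'
def go(x,y,z,yaw):
    s=state(); w,a,b,c=s["tool_rot"]; Rc=R.from_quat([a,b,c,w])
    # tool y at heading yaw, tool z down
    ty=np.array([np.cos(yaw),np.sin(yaw),0]); tz=np.array([0,0,-1.]); tx=np.cross(ty,tz)
    Rt=R.from_matrix(np.c_[tx,ty,tz])
    print("trans cm",(Rc.inv().apply(np.array([x,y,z])-s["tool_pos"])*100).round(2),"rot",(Rc.inv()*Rt).as_rotvec().round(3),"| t",round(s["time"],2),"pos",s["tool_pos"].round(4),"F",s["contact_force"].round(1),"w",round(s["gripper_width"],3),"gf",round(s["grasp_force"],1))
E
python3 -c "
from h import *
go(.471,-.101,.20,-.58)"
```

```text
trans cm [ 42.42 -39.64   4.5 ] rot [-0.002 -0.001 -0.709] | t 0.1 pos [ 0.1737 -0.5998  0.2442] F [-0.3  0.7 -0.7] w 0.997 gf 0.0
```

Emit:
send_rows(steps=[{"translation": [3, -2.8, -1], "delta_rot": [0, 0, 0], "jaw": 6}, {"translation": [6.5, -6, -2], "delta_rot": [0, 0, -0.1], "jaw": 3}, {"translation": [10, -9.3, -2], "delta_rot": [0, 0, -0.2], "jaw": 3}, {"translation": [13.5, -12.6, -2], "delta_rot": [0, 0, -0.3], "jaw": 3}, {"translation": [17, -15.9, -2], "delta_rot": [0, 0, -0.4], "jaw": 3}, {"translation": [20.5, -19.2, -2], "delta_rot": [0, 0, -0.5], "jaw": 3}, {"translation": [24, -22.4, -2], "delta_rot": [0, 0, -0.6], "jaw": 3}, {"translation": [27, -25.2, -1], "delta_rot": [0, 0, -0.7], "jaw": 3}])

```text
time: 0.9
tool_pos: [0.3642, -0.2816, 0.2563]
tool_rot: [0.001, 0.881, 0.473, 0.001]
contact_force: [0.1, -0.3, 0.4]
gripper_width: 0.354
grasp_force: 0.0
```

```bash
python3 -c "
from h import *
go(.471,-.101,.20,-.58)"
```

```text
trans cm [20.95 -1.07  5.62] rot [ 0.003  0.    -0.004] | t 0.9 pos [ 0.3642 -0.2816  0.2563] F [ 0.1 -0.3  0.4] w 0.354 gf 0.0
```

Emit:
send_rows(steps=[{"translation": [4, -0.2, 0.5], "delta_rot": [0, 0, 0], "jaw": 3}, {"translation": [8, -0.4, 1.5], "delta_rot": [0, 0, 0], "jaw": 3}, {"translation": [12, -0.6, 2.5], "delta_rot": [0, 0, 0], "jaw": 3}, {"translation": [16, -0.8, 3.5], "delta_rot": [0, 0, 0], "jaw": 3}, {"translation": [19, -1, 4.5], "delta_rot": [0, 0, 0], "jaw": 3}, {"translation": [21, -1.1, 5.6], "delta_rot": [0, 0, 0], "jaw": 3}, {"translation": [21, -1.1, 5.6], "delta_rot": [0, 0, 0], "jaw": 3}, {"translation": [21, -1.1, 5.6], "delta_rot": [0, 0, 0], "jaw": 3}])

```text
time: 1.7
tool_pos: [0.4702, -0.1023, 0.1988]
tool_rot: [-0.0, 0.882, 0.472, -0.001]
contact_force: [-0.2, -0.0, 0.0]
gripper_width: 0.353
grasp_force: 0.0
```

```bash
python3 - <<'E'
from h import *
go(.471,-.101,.076,-.58)
f=grab_frame("wrist"); cv2.imwrite("pics/wrist1.png",f["pixels"])
M,t=cam(f); print(-M.T@t,M[2]); print("exp roller",proj(f,[.471,-.101,.081]),"tcp",proj(f,state()["tool_pos"]))
import pickle; pickle.dump(f,open("w1.pkl","wb"))
E
```

```text
trans cm [1.700e-01 1.000e-02 1.228e+01] rot [-0.001  0.001 -0.008] | t 1.7 pos [ 0.4702 -0.1023  0.1988] F [-0.2 -0.   0. ] w 0.353 gf 0.0
[ 0.51578915 -0.03411442  0.32638726] [-0.17696188 -0.26515096 -0.94782882]
exp roller [[275.12783243 210.34668446]] tcp [[276.26389752 298.56234078]]
```

View pics/wrist1.png

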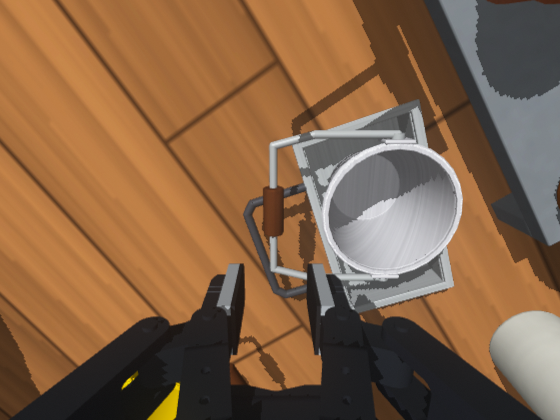

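The wrist view shows the roller at (273,211), against (275,210) predicted. The bar is vertical in the image, so the yaw is aligned. Descending.

Emit:
send_rows(steps=[{"translation": [0.1, 0, 2.5], "delta_rot": [0, 0, 0], "jaw": 3}, {"translation": [0.2, 0, 5], "delta_rot": [0, 0, 0], "jaw": 3}, {"translation": [0.2, 0, 7.5], "delta_rot": [0, 0, 0], "jaw": 3}, {"translation": [0.2, 0, 9.5], "delta_rot": [0, 0, 0], "jaw": 3}, {"translation": [0.2, 0, 11.3], "delta_rot": [0, 0, 0], "jaw": 3}, {"translation": [0.2, 0, 12.3], "delta_rot": [0, 0, 0], "jaw": 3}, {"translation": [0.2, 0, 12.3], "delta_rot": [0, 0, 0], "jaw": 3}, {"translation": [0.2, 0, 12.3], "delta_rot": [0, 0, 0], "jaw": 0.5}])

```text
time: 2.55
tool_pos: [0.4719, -0.1013, 0.0772]
tool_rot: [0.0, 0.882, 0.471, 0.0]
contact_force: [-2.5, 1.0, 0.9]
gripper_width: 0.195
grasp_force: 1.7
```

Emit:
send_rows(steps=[{"translation": [0, 0, 0], "delta_rot": [0, 0, 0], "jaw": 0.5}, {"translation": [0, 0, 0], "delta_rot": [0, 0, 0], "jaw": 0.5}, {"translation": [0, 0, 0], "delta_rot": [0, 0, 0], "jaw": 0.5}, {"translation": [0, 0, 0], "delta_rot": [0, 0, 0], "jaw": 0.5}, {"translation": [0, 0, 0], "delta_rot": [0, 0, 0], "jaw": 0.5}, {"translation": [0, 0, 0], "delta_rot": [0, 0, 0], "jaw": 0.5}, {"translation": [0, 0, 0], "delta_rot": [0, 0, 0], "jaw": 0.5}, {"translation": [0, 0, 0], "delta_rot": [0, 0, 0], "jaw": 0.5}])

```text
time: 3.35
tool_pos: [0.4717, -0.1008, 0.0763]
tool_rot: [-0.0, 0.882, 0.471, -0.0]
contact_force: [-2.2, 0.2, 0.5]
gripper_width: 0.165
grasp_force: 58.4
```

Emit:
send_rows(steps=[{"translation": [0, 0.16, -1.7], "delta_rot": [0, 0, 0], "jaw": 0.5}, {"translation": [0, 0.64, -3.3], "delta_rot": [0, 0, 0], "jaw": 0.5}, {"translation": [0, 1.4, -4.9], "delta_rot": [0, 0, 0], "jaw": 0.5}, {"translation": [0, 2.5, -6.2], "delta_rot": [0, 0, 0], "jaw": 0.5}, {"translation": [0, 3.8, -7.3], "delta_rot": [0, 0, 0], "jaw": 0.5}, {"translation": [0, 5.2, -8.2], "delta_rot": [0, 0, 0], "jaw": 0.5}, {"translation": [0, 6.9, -8.8], "delta_rot": [0, 0, 0], "jaw": 0.5}, {"translation": [0, 8.5, -9.2], "delta_rot": [0, 0, 0], "jaw": 0.5}])

```text
time: 4.15
tool_pos: [0.5434, -0.1486, 0.1686]
tool_rot: [0.0, 0.882, 0.471, 0.0]
contact_force: [-0.1, 0.5, -4.9]
gripper_width: 0.167
grasp_force: 58.6
```

Emit:
send_rows(steps=[{"translation": [0, 0.5, -0.5], "delta_rot": [0, 0, 0], "jaw": 0.5}, {"translation": [0, 0.5, -1], "delta_rot": [0, 0, 0], "jaw": 0.5}, {"translation": [0, 0.5, -2], "delta_rot": [0, 0, 0], "jaw": 0.5}, {"translation": [0, 0.5, -3], "delta_rot": [0, 0, 0], "jaw": 0.5}, {"translation": [0, 0.5, -4], "delta_rot": [0, 0, 0], "jaw": 0.5}, {"translation": [0, 0.5, -5], "delta_rot": [0, 0, 0], "jaw": 0.5}, {"translation": [0, 0.5, -6], "delta_rot": [0, 0, 0], "jaw": 0.5}, {"translation": [0, 0.5, -6.5], "delta_rot": [0, 0, 0], "jaw": 0.5}])

```text
time: 4.95
tool_pos: [0.547, -0.1509, 0.2352]
tool_rot: [0.001, 0.882, 0.471, 0.001]
contact_force: [-0.3, 0.7, -3.7]
gripper_width: 0.166
grasp_force: 58.6
```

```bash
python3 -c "
from h import *
go(.40,.083,.25,0)"
```

```text
trans cm [ 11.29 -25.21  -1.53] rot [ 0.002  0.    -0.589] | t 4.95 pos [ 0.547  -0.1509  0.2352] F [-0.3  0.7 -3.7] w 0.166 gf 58.6
```

Emit:
send_rows(steps=[{"translation": [0.3, -0.6, -0.2], "delta_rot": [0, 0, -0.04], "jaw": 0.5}, {"translation": [0.9, -2, -0.5], "delta_rot": [0, 0, -0.12], "jaw": 0.5}, {"translation": [1.8, -4, -0.8], "delta_rot": [0, 0, -0.21], "jaw": 0.5}, {"translation": [2.8, -6.2, -1.2], "delta_rot": [0, 0, -0.3], "jaw": 0.5}, {"translation": [3.8, -8.4, -1.5], "delta_rot": [0, 0, -0.39], "jaw": 0.5}, {"translation": [4.8, -10.6, -1.5], "delta_rot": [0, 0, -0.48], "jaw": 0.5}, {"translation": [5.8, -12.8, -1.5], "delta_rot": [0, 0, -0.55], "jaw": 0.5}, {"translation": [6.8, -15, -1.5], "delta_rot": [0, 0, -0.589], "jaw": 0.5}])

```text
time: 5.75
tool_pos: [0.4588, -0.0102, 0.2484]
tool_rot: [-0.0, 0.706, 0.708, -0.0]
contact_force: [0.3, 0.6, -4.0]
gripper_width: 0.168
grasp_force: 58.6
```

```bash
python3 -c "
from h import *
go(.40,.083,.25,0)"
```

```text
trans cm [ 9.33 -5.86 -0.16] rot [-0.    -0.     0.002] | t 5.75 pos [ 0.4588 -0.0102  0.2484] F [ 0.3  0.6 -4. ] w 0.168 gf 58.6
```

Emit:
send_rows(steps=[{"translation": [2, -1.3, -0.2], "delta_rot": [0, 0, 0], "jaw": 0.5}, {"translation": [4, -2.5, -0.2], "delta_rot": [0, 0, 0], "jaw": 0.5}, {"translation": [6, -3.8, -0.2], "delta_rot": [0, 0, 0], "jaw": 0.5}, {"translation": [7.6, -4.8, -0.2], "delta_rot": [0, 0, 0], "jaw": 0.5}, {"translation": [8.8, -5.5, -0.2], "delta_rot": [0, 0, 0], "jaw": 0.5}, {"translation": [9.3, -5.9, -0.2], "delta_rot": [0, 0, 0], "jaw": 0.5}, {"translation": [9.3, -5.9, -0.2], "delta_rot": [0, 0, 0], "jaw": 0.5}, {"translation": [9.3, -5.9, -0.2], "delta_rot": [0, 0, 0], "jaw": 0.5}])

```text
time: 6.55
tool_pos: [0.4008, 0.0817, 0.2503]
tool_rot: [0.0, 0.707, 0.707, -0.0]
contact_force: [-0.5, 0.4, -4.4]
gripper_width: 0.167
grasp_force: 58.6
```

```bash
python3 - <<'E'
from h import *
import pickle
go(.551,.083,.25,0)
f=grab_frame("wrist"); cv2.imwrite("pics/wrist2.png",f["pixels"]); pickle.dump(f,open("w2.pkl","wb"))
g=grab_frame("scene"); pickle.dump(g,open("s2.pkl","wb")); cv2.imwrite("pics/scene2.png",cv2.resize(g["pixels"][130:330,240:460],None,fx=3,fy=3,interpolation=cv2.INTER_CUBIC))
for p in([.519,.117,.232],[.519,.049,.232],[.551,.117,.212],[.551,.049,.212]): print(proj(f,p).round(1))
E
```

```text
trans cm [ 0.14 15.02  0.04] rot [ 0.     0.001 -0.   ] | t 6.55 pos [0.4008 0.0817 0.2503] F [-0.5  0.4 -4.4] w 0.167 gf 58.6
[[532.3 207.6]]
[[500.6 331.1]]
[[566.  195.7]]
[[533.5 308.5]]
```

View pics/wrist2.png

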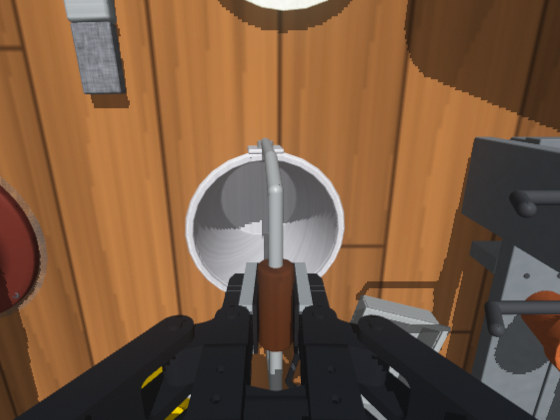

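View pics/scene2.png

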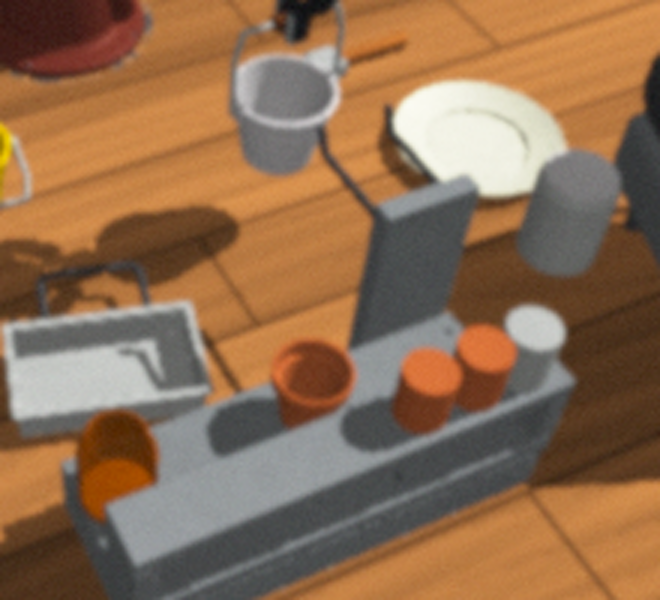

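The wrist view shows the prong tips at about (525,203) and (493,318), with the pail hanging upright in the jaws. The scene crop confirms the pail is in front of the prongs.

```bash
python3 - <<'E'
from h import *
import pickle
f=pickle.load(open("w2.pkl","rb"))
for z in(.228,.232): print(z,ray(f,525,203,z).round(4),ray(f,493,316,z).round(4))
W=cloud(f); g=W[185:345,470:560].reshape(-1,3); k=g[(g[:,2]>.20)&(g[:,2]<.235)&(g[:,0]<.60)]
for s in(k[k[:,1]>.083],k[k[:,1]<.083]): 
    b=s[s[:,0]>.53]; print(len(s),"tip",s[s[:,0]<.53].mean(0) if (s[:,0]<.53).any() else 0,"bar y",np.median(b[:,1]),np.percentile(b[:,2],[50,95]),"xmin",s[:,0].min(), "zmax",s[:,2].max())
E
```

```text
0.228 [0.5182 0.118  0.228 ] [0.5162 0.0555 0.228 ]
0.232 [0.5151 0.1192 0.232 ] [0.5131 0.0583 0.232 ]
964 tip [0.52055739 0.11649004 0.22332555] bar y 0.11647831915181721 [0.21034401 0.21170237] xmin 0.5150036556873672 zmax 0.23266485805092693
1395 tip [0.52185663 0.04934176 0.22171616] bar y 0.049434823748952215 [0.21018869 0.21168657] xmin 0.515620941487405 zmax 0.2320450191673156
```

Emit:
send_rows(steps=[{"translation": [0.1, 0.6, 0], "delta_rot": [0, 0, 0], "jaw": 0.5}, {"translation": [0.1, 1.6, 0], "delta_rot": [0, 0, 0], "jaw": 0.5}, {"translation": [0.1, 3, 0], "delta_rot": [0, 0, 0], "jaw": 0.5}, {"translation": [0.1, 4.4, 0], "delta_rot": [0, 0, 0], "jaw": 0.5}, {"translation": [0.1, 5.8, 0], "delta_rot": [0, 0, 0], "jaw": 0.5}, {"translation": [0.1, 7.2, 0], "delta_rot": [0, 0, 0], "jaw": 0.5}, {"translation": [0.1, 8.4, 0], "delta_rot": [0, 0, 0], "jaw": 0.5}, {"translation": [0.1, 9.4, 0], "delta_rot": [0, 0, 0], "jaw": 0.5}])

```text
time: 7.45
tool_pos: [0.4961, 0.0828, 0.2499]
tool_rot: [-0.0, 0.707, 0.707, -0.0]
contact_force: [0.6, 0.9, -3.8]
gripper_width: 0.164
grasp_force: 58.6
```

Emit:
send_rows(steps=[{"translation": [0, 1, 0], "delta_rot": [0, 0, 0], "jaw": 0.5}, {"translation": [0, 2, 0], "delta_rot": [0, 0, 0], "jaw": 0.5}, {"translation": [0, 3, 0], "delta_rot": [0, 0, 0], "jaw": 0.5}, {"translation": [0, 4, 0], "delta_rot": [0, 0, 0], "jaw": 0.5}, {"translation": [0, 4.8, 0], "delta_rot": [0, 0, 0], "jaw": 0.5}, {"translation": [0, 5.3, 0], "delta_rot": [0, 0, 0], "jaw": 0.5}, {"translation": [0, 5.4, 0], "delta_rot": [0, 0, 0], "jaw": 0.5}, {"translation": [0, 5.4, 0], "delta_rot": [0, 0, 0], "jaw": 0.5}])

```text
time: 8.25
tool_pos: [0.5488, 0.0831, 0.2504]
tool_rot: [0.0, 0.707, 0.707, 0.0]
contact_force: [0.6, -0.1, -4.3]
gripper_width: 0.168
grasp_force: 58.8
```

```bash
python3 - <<'E'
from h import *
go(.549,.083,.210,0)
g=grab_frame("scene"); cv2.imwrite("pics/scene3.png",cv2.resize(g["pixels"][130:280,300:460],None,fx=4,fy=4,interpolation=cv2.INTER_CUBIC))
E
```

```text
trans cm [-0.01  0.01  4.04] rot [ 0.001 -0.     0.   ] | t 8.25 pos [0.5488 0.0831 0.2504] F [ 0.6 -0.1 -4.3] w 0.168 gf 58.8
```

View pics/scene3.png

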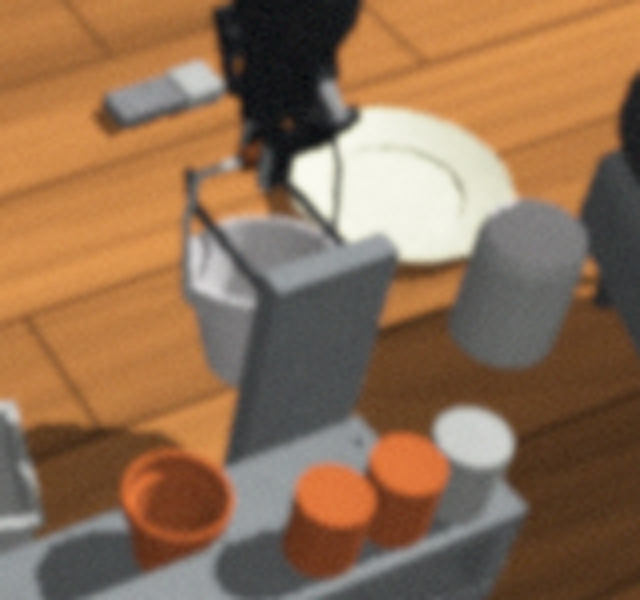

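The prongs (about (190,175) and (290,185)) pass through the bail window under the bar. Lowering.

Emit:
send_rows(steps=[{"translation": [0, 0, 0.5], "delta_rot": [0, 0, 0], "jaw": 0.5}, {"translation": [0, 0, 1], "delta_rot": [0, 0, 0], "jaw": 0.5}, {"translation": [0, 0, 1.6], "delta_rot": [0, 0, 0], "jaw": 0.5}, {"translation": [0, 0, 2.2], "delta_rot": [0, 0, 0], "jaw": 0.5}, {"translation": [0, 0, 2.8], "delta_rot": [0, 0, 0], "jaw": 0.5}, {"translation": [0, 0, 3.2], "delta_rot": [0, 0, 0], "jaw": 0.5}, {"translation": [0, 0, 3.5], "delta_rot": [0, 0, 0], "jaw": 0.5}, {"translation": [0, 0, 3.6], "delta_rot": [0, 0, 0], "jaw": 0.5}])

```text
time: 9.1
tool_pos: [0.5486, 0.083, 0.214]
tool_rot: [-0.0, 0.707, 0.707, -0.0]
contact_force: [0.9, -0.9, -4.8]
gripper_width: 0.168
grasp_force: 58.7
```

Emit:
send_rows(steps=[{"translation": [0, 0, 0.1], "delta_rot": [0, 0, 0], "jaw": 0.5}, {"translation": [0, 0, 0.2], "delta_rot": [0, 0, 0], "jaw": 0.5}, {"translation": [0, 0, 0.3], "delta_rot": [0, 0, 0], "jaw": 0.5}, {"translation": [0, 0, 0.4], "delta_rot": [0, 0, 0], "jaw": 0.5}, {"translation": [0, 0, 0.4], "delta_rot": [0, 0, 0], "jaw": 0.5}, {"translation": [0, 0, 0.4], "delta_rot": [0, 0, 0], "jaw": 0.5}, {"translation": [0, 0, 0.4], "delta_rot": [0, 0, 0], "jaw": 0.5}, {"translation": [0, 0, 0.4], "delta_rot": [0, 0, 0], "jaw": 0.5}])

```text
time: 9.9
tool_pos: [0.5487, 0.0831, 0.2105]
tool_rot: [0.0, 0.707, 0.707, 0.0]
contact_force: [-0.3, 0.7, -3.8]
gripper_width: 0.162
grasp_force: 58.7
```

Emit:
send_rows(steps=[{"translation": [0, 0, 0.1], "delta_rot": [0, 0, 0], "jaw": 0.5}, {"translation": [0, 0, 0.1], "delta_rot": [0, 0, 0], "jaw": 0.5}, {"translation": [0, 0, 0.2], "delta_rot": [0, 0, 0], "jaw": 0.5}, {"translation": [0, 0, 0.2], "delta_rot": [0, 0, 0], "jaw": 0.5}, {"translation": [0, 0, 0.3], "delta_rot": [0, 0, 0], "jaw": 0.5}, {"translation": [0, 0, 0.3], "delta_rot": [0, 0, 0], "jaw": 0.5}, {"translation": [0, 0, 0.3], "delta_rot": [0, 0, 0], "jaw": 0.5}, {"translation": [0, 0, 0.3], "delta_rot": [0, 0, 0], "jaw": 0.5}])

```text
time: 10.7
tool_pos: [0.5493, 0.0831, 0.2089]
tool_rot: [0.001, 0.707, 0.707, 0.001]
contact_force: [-2.2, 0.0, 3.5]
gripper_width: 0.166
grasp_force: 59.7
```

Emit:
send_rows(steps=[{"translation": [0, 0, 0], "delta_rot": [0, 0, 0], "jaw": 2}, {"translation": [0, 0, 0], "delta_rot": [0, 0, 0], "jaw": 2.5}, {"translation": [0, 0, 0], "delta_rot": [0, 0, 0], "jaw": 3.5}, {"translation": [0, 0, 0], "delta_rot": [0, 0, 0], "jaw": 3.5}, {"translation": [0, 0, 0], "delta_rot": [0, 0, 0], "jaw": 3.5}, {"translation": [0, 0, -1], "delta_rot": [0, 0, 0], "jaw": 3.5}, {"translation": [0, 0, -3], "delta_rot": [0, 0, 0], "jaw": 3.5}, {"translation": [0, 0, -6], "delta_rot": [0, 0, 0], "jaw": 3.5}])

```text
time: 11.5
tool_pos: [0.5476, 0.083, 0.2666]
tool_rot: [-0.001, 0.707, 0.707, -0.001]
contact_force: [0.3, -0.1, 0.2]
gripper_width: 0.411
grasp_force: 0.0
```

```bash
python3 - <<'E'
from h import *
go(.4265,-.144,.20,-.248)
g=grab_frame("wrist"); W=cloud(g); 
k=W[(W[...,2]>.212)&(W[...,2]<.236)&(W[...,0]<.60)&(W[...,0]>.50)&(abs(W[...,1]-.083)<.018)]
print(len(k),k.mean(0) if len(k) else 0)
f=grab_frame("top"); r=cv2.resize(f["pixels"][90:235,180:340],None,fx=4,fy=4,interpolation=cv2.INTER_CUBIC); cv2.imwrite("pics/t4.png",np.hstack([r[:,:640],cv2.resize(g["pixels"],(160,120)).repeat(1,0) if 0 else r[:,:1]]))
E
```

```text
trans cm [-22.7  -12.09   6.7 ] rot [-0.004  0.001  0.248] | t 11.5 pos [0.5476 0.083  0.2666] F [ 0.3 -0.1  0.2] w 0.411 gf 0.0
1515 [0.54959085 0.08379604 0.21986101]
```

View pics/t4.png

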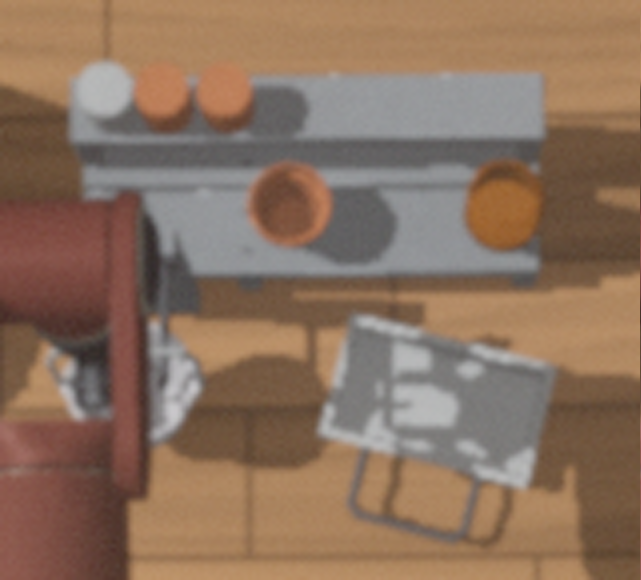

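The wrist depth puts the roller at (0.550,0.084), and the pail hangs on the prongs. The pan hasn't moved. Now for the pan handle.

Emit:
send_rows(steps=[{"translation": [0, 0, -3], "delta_rot": [0, 0, 0], "jaw": 3.5}, {"translation": [-3, -1.6, -3], "delta_rot": [0, 0, 0.03], "jaw": 3.5}, {"translation": [-7, -3.7, -3], "delta_rot": [0, 0, 0.08], "jaw": 3.5}, {"translation": [-11, -5.9, -2], "delta_rot": [0, 0, 0.13], "jaw": 3.5}, {"translation": [-15, -8, 0], "delta_rot": [0, 0, 0.18], "jaw": 3.5}, {"translation": [-19, -10.1, 3], "delta_rot": [0, 0, 0.23], "jaw": 3.5}, {"translation": [-22, -11.8, 5.5], "delta_rot": [0, 0, 0.25], "jaw": 3.5}, {"translation": [-22.7, -12.1, 6.7], "delta_rot": [0, 0, 0.25], "jaw": 3.5}])

```text
time: 12.4
tool_pos: [0.4248, -0.1457, 0.1973]
tool_rot: [-0.002, 0.791, 0.612, -0.001]
contact_force: [0.4, 0.6, -0.4]
gripper_width: 0.41
grasp_force: 0.0
```

```bash
python3 - <<'E'
from h import *
go(.4265,-.144,.034,-.248)
f=grab_frame("wrist"); W=cloud(f)
k=W[(W[...,2]>.028)&(W[...,2]<.044)&(W[...,0]<.50)&(W[...,0]>.38)&(abs(W[...,1]+.144)<.07)]
d=np.array([np.sin(.248),np.cos(.248)]); e=np.array([np.cos(.248),-np.sin(.248)])
q=(k[:,:2]-[.4265,-.144]); a=q@e; b=q@d; s=abs(a)<.012; print(len(k),s.sum(),np.median(a[s]),"range along",b[s].min(),b[s].max()); p=np.polyfit(b[s],a[s],1);print("slope,off",p, "yaw corr", -p[0])
# pan rim
k=W[(W[...,2]>.034)&(W[...,2]<.046)&(W[...,0]>.44)&(W[...,0]<.63)&(W[...,1]<-.05)&(W[...,1]>-.29)]
print(cv2.minAreaRect((k[:,:2]*1000).astype(np.float32)))
cv2.imwrite("pics/wrist5.png",f["pixels"])
E
```

```text
trans cm [ 0.2   0.18 16.33] rot [-0.004 -0.    -0.006] | t 12.4 pos [ 0.4248 -0.1457  0.1973] F [ 0.4  0.6 -0.4] w 0.41 gf 0.0
3158 1087 0.001917287495806558 range along -0.05099291921707305 0.05577451108120235
slope,off [0.01382441 0.00241943] yaw corr -0.01382440556931422
((509.4720458984375, -164.43356323242188), (184.22314453125, 168.69564819335938), 74.80506896972656)
```

View pics/wrist5.png

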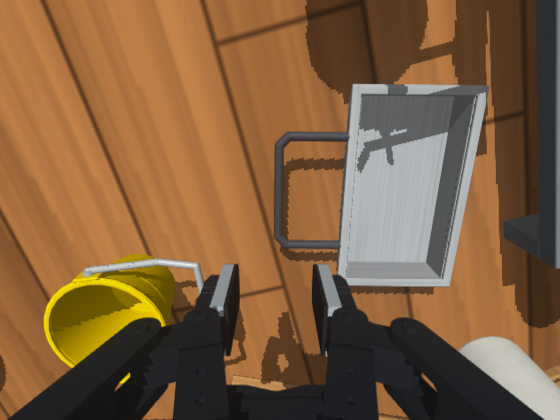

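The wrist view shows the handle bar at column 280, rows 135–245, running parallel to the pads. The measured offset is +2 mm. Descending to grip it.

Emit:
send_rows(steps=[{"translation": [0.2, 0.3, 3], "delta_rot": [0, 0, 0], "jaw": 3.5}, {"translation": [0.3, 0.4, 6], "delta_rot": [0, 0, 0], "jaw": 3.5}, {"translation": [0.3, 0.4, 9], "delta_rot": [0, 0, 0], "jaw": 3.5}, {"translation": [0.3, 0.4, 12], "delta_rot": [0, 0, 0], "jaw": 3.5}, {"translation": [0.3, 0.4, 14.5], "delta_rot": [0, 0, 0], "jaw": 3.5}, {"translation": [0.3, 0.4, 16], "delta_rot": [0, 0, 0], "jaw": 3.5}, {"translation": [0.3, 0.4, 16.3], "delta_rot": [0, 0, 0], "jaw": 3.5}, {"translation": [0.3, 0.4, 16.3], "delta_rot": [0, 0, 0], "jaw": 1.5}])

```text
time: 13.25
tool_pos: [0.433, -0.1415, 0.0377]
tool_rot: [0.0, 0.789, 0.614, 0.0]
contact_force: [-0.2, -0.6, 0.6]
gripper_width: 0.258
grasp_force: 0.0
```

Emit:
send_rows(steps=[{"translation": [0, 0, 0], "delta_rot": [0, 0, 0], "jaw": 1.2}, {"translation": [0, 0, 0], "delta_rot": [0, 0, 0], "jaw": 0.9}, {"translation": [0, 0, 0], "delta_rot": [0, 0, 0], "jaw": 0.2}, {"translation": [0, 0, 0], "delta_rot": [0, 0, 0], "jaw": 0.2}, {"translation": [0, 0, 0], "delta_rot": [0, 0, 0], "jaw": 0.2}, {"translation": [0, 0, 0], "delta_rot": [0, 0, 0], "jaw": 0.2}, {"translation": [0, 0, 0], "delta_rot": [0, 0, 0], "jaw": 0.2}, {"translation": [0, 0, 0], "delta_rot": [0, 0, 0], "jaw": 0.2}])

```text
time: 14.05
tool_pos: [0.4324, -0.142, 0.0383]
tool_rot: [-0.0, 0.79, 0.613, 0.0]
contact_force: [-3.9, 4.1, 6.3]
gripper_width: 0.066
grasp_force: 58.9
```

```bash
python3 - <<'E'
from h import *
z=state()["tool_pos"][2]
go(.42,-.125,z,0)
E
```

```text
trans cm [ 1.34 -1.62  0.  ] rot [ 0.   -0.   -0.25] | t 14.05 pos [ 0.4324 -0.142   0.0383] F [-3.9  4.1  6.3] w 0.066 gf 58.9
```

Emit:
send_rows(steps=[{"translation": [0.1, -0.2, 0], "delta_rot": [0, 0, -0.03], "jaw": 0.2}, {"translation": [0.3, -0.4, 0], "delta_rot": [0, 0, -0.07], "jaw": 0.2}, {"translation": [0.5, -0.7, 0], "delta_rot": [0, 0, -0.11], "jaw": 0.2}, {"translation": [0.8, -1, 0], "delta_rot": [0, 0, -0.15], "jaw": 0.2}, {"translation": [1, -1.3, 0], "delta_rot": [0, 0, -0.19], "jaw": 0.2}, {"translation": [1.2, -1.5, 0], "delta_rot": [0, 0, -0.23], "jaw": 0.2}, {"translation": [1.3, -1.6, 0], "delta_rot": [0, 0, -0.25], "jaw": 0.2}, {"translation": [1.3, -1.6, 0], "delta_rot": [0, 0, -0.25], "jaw": 0.2}])

```text
time: 14.85
tool_pos: [0.4212, -0.1263, 0.0384]
tool_rot: [0.002, 0.707, 0.707, 0.0]
contact_force: [0.8, -2.8, 3.3]
gripper_width: 0.061
grasp_force: 59.2
```

```bash
python3 - <<'E'
from h import *
go(.582,-.125,state()["tool_pos"][2],0)
f=grab_frame("top"); W=cloud(f)
T=f["pixels"][90:235,180:340]; cv2.imwrite("pics/t6.png",cv2.resize(T,None,fx=4,fy=4,interpolation=cv2.INTER_CUBIC))
g=grab_frame("wrist"); W=cloud(g)
k=W[(W[...,2]>.030)&(W[...,2]<.050)&(W[...,0]>.465)&(W[...,0]<.63)&(W[...,1]<-.01)&(W[...,1]>-.25)]
print(len(k),cv2.minAreaRect((k[:,:2]*1000).astype(np.float32)))
E
```

```text
trans cm [ 0.13 16.08  0.05] rot [0.003 0.002 0.   ] | t 14.85 pos [ 0.4212 -0.1263  0.0384] F [ 0.8 -2.8  3.3] w 0.061 gf 59.2
8720 ((481.4477844238281, -101.44435119628906), (144.55662536621094, 47.359580993652344), 71.50548553466797)
```

View pics/t6.png

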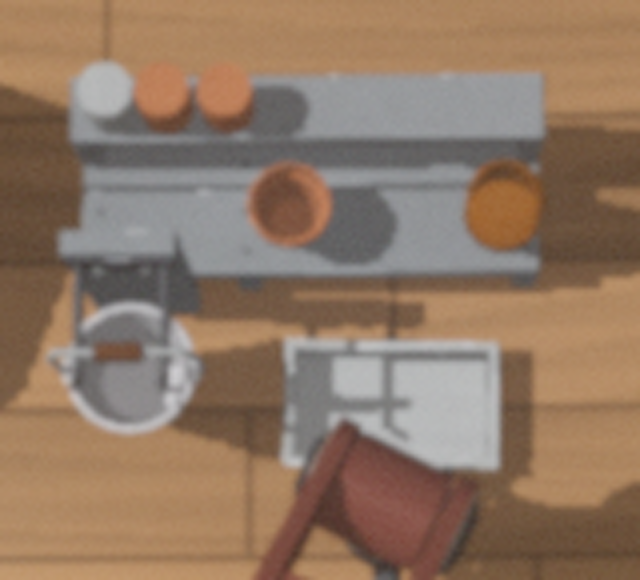

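The top view shows the pail hanging on both prongs with its roller at (118,351), and the pan square at x 283–500 in the crop. The sleeper ends at (250,285) and (523,283) centre on about 387, so the pan needs a few mm to the left.

```bash
python3 - <<'E'
from h import *
import pickle
f=pickle.load(open("top0.pkl","rb"))
T=lambda u,v,z: ray(f,180+(u-1.5)/4,90+(v-1.5)/4,z).round(4)
print("pan back corners",T(283,341,.04),T(500,341,.04),"front",T(281,467,.04),T(500,469,.04))
print("sleepers",T(250,285,.045),T(523,283,.045),"boards front",T(220,275,.07),T(450,275,.07),T(538,275,.07))
E
```

```text
pan back corners [ 0.5886 -0.0374  0.04  ] [ 0.5871 -0.2249  0.04  ] front [ 0.4789 -0.0354  0.04  ] [ 0.4756 -0.2233  0.04  ]
sleepers [ 0.637  -0.0093  0.045 ] [ 0.6369 -0.2452  0.045 ] boards front [0.6406 0.0148 0.07  ] [ 0.639  -0.1813  0.07  ] [ 0.6384 -0.2564  0.07  ]
```

Emit:
send_rows(steps=[{"translation": [0.1, 0.5, 0], "delta_rot": [0, 0, 0], "jaw": 0.2}, {"translation": [0.2, 1.5, 0], "delta_rot": [0, 0, 0], "jaw": 0.2}, {"translation": [0.3, 2.7, 0], "delta_rot": [0, 0, 0], "jaw": 0.2}, {"translation": [0.3, 3.9, 0], "delta_rot": [0, 0, 0], "jaw": 0.2}, {"translation": [0.3, 5.1, 0], "delta_rot": [0, 0, 0], "jaw": 0.2}, {"translation": [0.3, 6.3, 0], "delta_rot": [0, 0, 0], "jaw": 0.2}, {"translation": [0.3, 7.5, 0], "delta_rot": [0, 0, 0], "jaw": 0.2}, {"translation": [0.3, 8.5, 0], "delta_rot": [0, 0, 0], "jaw": 0.2}])

```text
time: 15.75
tool_pos: [0.5033, -0.1217, 0.0367]
tool_rot: [-0.003, 0.707, 0.707, -0.002]
contact_force: [-8.2, 0.7, 9.8]
gripper_width: 0.061
grasp_force: 59.4
```

Emit:
send_rows(steps=[{"translation": [0, 1, 0], "delta_rot": [0, 0, 0], "jaw": 0.2}, {"translation": [0, 2.2, 0], "delta_rot": [0, 0, 0], "jaw": 0.2}, {"translation": [0, 3.4, 0], "delta_rot": [0, 0, 0], "jaw": 0.2}, {"translation": [0, 4.6, 0], "delta_rot": [0, 0, 0], "jaw": 0.2}, {"translation": [0, 5.6, 0], "delta_rot": [0, 0, 0], "jaw": 0.2}, {"translation": [0, 6.2, 0], "delta_rot": [0, 0, 0], "jaw": 0.2}, {"translation": [0, 6.4, 0], "delta_rot": [0, 0, 0], "jaw": 0.2}, {"translation": [0, 6.4, 0], "delta_rot": [0, 0, 0], "jaw": 0.2}])

```text
time: 16.55
tool_pos: [0.5675, -0.1218, 0.0368]
tool_rot: [-0.002, 0.707, 0.707, -0.001]
contact_force: [-5.0, 0.4, 5.9]
gripper_width: 0.062
grasp_force: 59.2
```

```bash
python3 - <<'E'
from h import *
go(.582,-.1235,state()["tool_pos"][2],0)
E
```

```text
trans cm [-0.17  1.45 -0.01] rot [-0.005 -0.002  0.001] | t 16.55 pos [ 0.5675 -0.1218  0.0368] F [-5.   0.4  5.9] w 0.062 gf 59.2
```

Emit:
send_rows(steps=[{"translation": [-0.1, 0.4, 0], "delta_rot": [0, 0, 0], "jaw": 0.2}, {"translation": [-0.1, 0.8, 0], "delta_rot": [0, 0, 0], "jaw": 0.2}, {"translation": [-0.1, 1.1, 0], "delta_rot": [0, 0, 0], "jaw": 0.2}, {"translation": [-0.1, 1.3, 0], "delta_rot": [0, 0, 0], "jaw": 0.2}, {"translation": [-0.1, 1.4, 0], "delta_rot": [0, 0, 0], "jaw": 0.2}, {"translation": [-0.1, 1.5, 0], "delta_rot": [0, 0, 0], "jaw": 0.2}, {"translation": [-0.1, 1.5, 0], "delta_rot": [0, 0, 0], "jaw": 0.2}, {"translation": [-0.1, 1.5, 0], "delta_rot": [0, 0, 0], "jaw": 0.2}])

```text
time: 17.35
tool_pos: [0.5818, -0.1227, 0.0366]
tool_rot: [-0.003, 0.707, 0.707, -0.002]
contact_force: [-6.5, -0.7, 7.6]
gripper_width: 0.068
grasp_force: 59.3
```

```bash
python3 - <<'E'
from h import *
go(.582,-.1235,state()["tool_pos"][2],0)
g=grab_frame("wrist"); W=cloud(g); cv2.imwrite("pics/w7.png",g["pixels"])
for y in(-.20,-.18,-.16,-.09,-.07,-.05):
    s=W[abs(W[...,1]-y)<.004]
    r=s[(s[:,2]>.03)&(s[:,2]<.045)&(s[:,0]>.60)&(s[:,0]<.68)]; b=s[(s[:,2]>.062)&(s[:,2]<.078)&(s[:,0]>.6)&(s[:,0]<.72)]
    print(y,"rim x",r[:,0].min().round(4) if len(r) else None,len(r),"board x",np.percentile(b[:,0],1).round(4) if len(b) else None)
E
```

```text
trans cm [-0.08  0.02 -0.  ] rot [-0.006 -0.002  0.001] | t 17.35 pos [ 0.5818 -0.1227  0.0366] F [-6.5 -0.7  7.6] w 0.068 gf 59.3
-0.2 rim x None 0 board x None
-0.18 rim x None 0 board x None
-0.16 rim x None 0 board x None
-0.09 rim x 0.6394 410 board x 0.6417
-0.07 rim x 0.6001 1575 board x 0.6417
-0.05 rim x 0.6392 539 board x 0.6416
```

The front rim is at x = 0.639 and the boards' edge at 0.6417. I'll nudge it 2 mm, release and lift away.

Emit:
send_rows(steps=[{"translation": [-0.1, 0.1, 0], "delta_rot": [0, 0, 0], "jaw": 0.2}, {"translation": [-0.1, 0.2, 0], "delta_rot": [0, 0, 0], "jaw": 0.2}, {"translation": [-0.1, 0.2, 0], "delta_rot": [0, 0, 0], "jaw": 0.2}, {"translation": [-0.1, 0.2, 0], "delta_rot": [0, 0, 0], "jaw": 1.5}, {"translation": [-0.1, 0.2, 0], "delta_rot": [0, 0, 0], "jaw": 3}, {"translation": [-0.1, 0.2, 0], "delta_rot": [0, 0, 0], "jaw": 3}, {"translation": [-0.1, 0.2, 0], "delta_rot": [0, 0, 0], "jaw": 3}, {"translation": [-0.1, 0.2, 0], "delta_rot": [0, 0, 0], "jaw": 3}])

```text
time: 18.2
tool_pos: [0.5859, -0.1244, 0.0371]
tool_rot: [-0.0, 0.707, 0.707, -0.0]
contact_force: [-0.3, -0.4, 0.7]
gripper_width: 0.351
grasp_force: 0.0
```

Emit:
send_rows(steps=[{"translation": [0, 0, -1], "delta_rot": [0, 0, 0], "jaw": 3}, {"translation": [0, 0, -3], "delta_rot": [0, 0, 0], "jaw": 3}, {"translation": [0, 0, -5], "delta_rot": [0, 0, 0], "jaw": 3}, {"translation": [0, -1, -8], "delta_rot": [0, 0, 0], "jaw": 3}, {"translation": [0, -3, -11], "delta_rot": [0, 0, 0], "jaw": 3}, {"translation": [-1, -6, -14], "delta_rot": [0, 0, 0], "jaw": 3}, {"translation": [-2, -9, -16], "delta_rot": [0, 0, 0], "jaw": 3}, {"translation": [-3, -10, -17], "delta_rot": [0, 0, 0], "jaw": 3}])

```text
time: 19.0
tool_pos: [0.4853, -0.1551, 0.2106]
tool_rot: [0.002, 0.707, 0.707, 0.001]
contact_force: [0.4, -0.1, 0.2]
gripper_width: 0.355
grasp_force: 0.0
```

```bash
python3 - <<'E'
from h import *
go(.48,-.15,.2,0)
g=grab_frame("wrist"); W=cloud(g); s=grab_frame("scene")["pixels"]
cv2.imwrite("pics/w8.png",np.hstack([cv2.resize(g["pixels"],(400,300)),cv2.resize(s[130:330,200:467],(400,300))]))
for y in(-.20,-.18,-.16,-.09,-.07,-.05):
    q=W[abs(W[...,1]-y)<.004]
    r=q[(q[:,2]>.034)&(q[:,2]<.046)&(q[:,0]>.61)&(q[:,0]<.68)]; b=q[(q[:,2]>.062)&(q[:,2]<.078)&(q[:,0]>.6)&(q[:,0]<.72)]
    print(y,"rim x",r[:,0].min().round(4) if len(r) else None,len(r),"board x",np.percentile(b[:,0],1).round(4) if len(b) else None)
k=W[(W[...,2]>.028)&(W[...,2]<.046)&(W[...,0]>.56)&(W[...,0]<.605)&(W[...,1]<0)]; print("handle",k.mean(0),k.min(0),k.max(0))
E
```

```text
trans cm [ 0.51 -0.54  1.06] rot [ 0.004  0.002 -0.   ] | t 19.0 pos [ 0.4853 -0.1551  0.2106] F [ 0.4 -0.1  0.2] w 0.355 gf 0.0
-0.2 rim x 0.6424 58 board x 0.6423
-0.18 rim x 0.6101 129 board x 0.6424
-0.16 rim x 0.6428 63 board x 0.6424
-0.09 rim x 0.6425 84 board x 0.6422
-0.07 rim x 0.61 238 board x 0.6419
-0.05 rim x 0.6423 88 board x 0.6418
handle [ 0.58780001 -0.12732617  0.03814795] [ 0.58038457 -0.38314609  0.0335626 ] [ 0.60499813 -0.07136964  0.04571267]
```

View pics/w8.png

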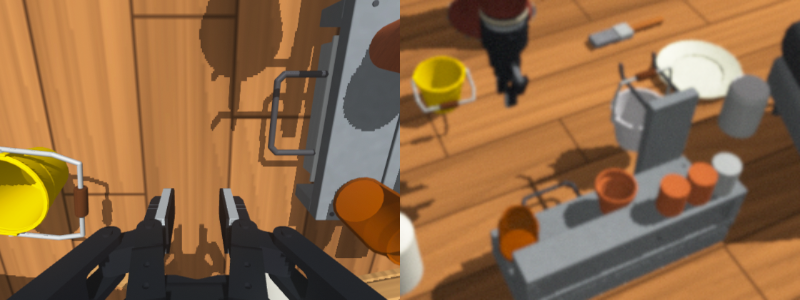

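The wrist view shows the pan in the bay, square, with its handle sticking out (bar at column 275) and its rim level with the edge. The scene crop shows the pail hanging on the hook and the jar and pots as they were. Handing in.

```bash
python3 -c "
from h import *
print(job_done())"
```

```text
the job is handed in; nothing more can be done
None
```

The pail hangs by its bail on both prongs, and the pan is square in the bay with its front rim within about 1 mm of the boards' edge and its handle sticking out; I handed the job in after about 19 s of robot time, and no verdict came back.

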